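Build up a plate stack on a four-post milling stand

ROBOT

A 6-joint arm with a two-finger parallel gripper is mounted at the origin on the work surface. World frame = base frame: x ahead of the robot, y to its left, z up, the work surface at z = 0. Lengths are in m, angles in rad, forces in N, time in s.
With the tool pointing down it reaches from about 0.3 to 0.875 m from the base axis. Payload 6.4 kg.
Tool frame: the origin (TCP) lies at the very end of the fingers, on their centre line; the grasp point (between the pads) lies 19 mm behind it; x points along the fingers, z is the direction in which the jaws open and shut, and the axes are right-handed (so a half turn about x gives the same grasp; the last joint's range is limited). The gripper opens to 85 mm and grips with 20 to 120 N. Pads are 22 mm wide; open, the fingers measure 114 mm over their backs; the gripper's body (76 mm by 85 mm) begins 54 mm behind the grasp point. The pads swing forward as they close: fully open they stand 13 mm farther back than shut.
Start: joints at [1.06, 0.181, 1.607, -0, 1.354, -0.206], TCP at [0.173, 0.549, 0.231] pointing down, gripper open.
Joint ranges: [-2.99, 2.99], [-0.89, 2.07], [0.3, 2.58], [-1.14, 4.28], [0, 2.63], [-3.12, 3.12]. Speed limits (rad/s): [2.57, 2.57, 3.01, 3.14, 3.14, 3.14].

INTERFACE

Orientations are given as [roll, pitch, yaw] about the fixed x, y, z axes, in that order (R = Rz(yaw) Ry(pitch) Rx(roll)).
In Python, from workcell import ctrl, grab_frame gives the robot as it stands.
- The arm moves only by the shell command python3 -m handwheel 'ROWS' [OPENING] [FORCE]. ROWS is JSON, a list of rows, each an object with "delta_pos": the shift along the tool's x, y, z in mm, a list of three; "turn": the turn, a rotation vector about the tool's x, y, z in rad, a list of three. In form: [{"delta_pos": [dx, dy, dz], "turn": [wx, wy, wz]}, ...]. A call has 1 to 20 rows; each row is the pose to reach, as a shift and turn from the pose commanded when the call began, along the tool's axes at that moment; what a row does not reach only later rows make up. A row lasts 1/10 s, in which the tool goes at most 50 mm and 8.59 degrees, less where a joint would pass 70% of its speed; a pose out of reach is approached as far as the arm can. A call with a gripper value outside its range is refused whole. OPENING is the closure, from 0 (fully open) to 1 (shut), set as the call begins (- or left out, the last holds). The fingers move at their own pace and stop on an object; FORCE is the grip in N (left out, the last holds). Time passes only in rows, so rows that repeat a pose let the fingers close. It gives the time, the measured TCP pose, the force and the opening at its end, in the units of the state.
- ctrl.get_state(): the state, without advancing time (a new reading comes with each control period).
- grab_frame(name): name is "scene" or "top"; returns a dict with "image" (400x640x3 uint8, red, green, blue), "range_z" (400x640 float32, m along the optical axis (not along the pixel's ray), 0 where there is no reading), "vfov" (degrees; the focal length in pixels is half the picture's height over the tangent of half this angle, whatever the lens; pixels are square), "cx", "cy" (the principal point, pixels), "extrinsics" (4x4, takes a point from world to camera coordinates). Camera axes: x right, y down, z forward; pixel columns grow to the right and rows downward; lengths in m; the calibration is good to about 2 mm. A picture is of the moment at which its call begins.
- ctrl.finish_job(): hands the job in, once; it reports no verdict.
The state is a dict: "time_s": time; "joint_pos": joint angles; "joint_velocities": joint speeds; "tau": joint torques, N m; "position": TCP position; "ee_rot": TCP orientation; "contact_force": force on the tool from outside, world axes, zero at the start; "torque": the same for the moment, N m; "finger_gap": finger opening in m.
Only numpy, scipy, OpenCV 4.12 (cv2) and the standard library are available. Lean on these libraries where they do the work, as an engineer would, in place of code of your own. Each camera call takes 0.05 s, during which the arm holds its last target.

TASK

Build up the plate stack on the steel stand with four posts: lower the H-shaped plate with four large holes over all four posts until it lies flat on the stand's two bars, then lower the rectangular plate with the grip block over the same posts, block upwards, until it lies flat on the H-shaped plate. Let go and leave the stack standing; the other H-shaped plate, with only two holes, is not needed.

Things in the scene. Friction and masses are not known exactly. Their poses are not given: they have to be found in the camera images.
- stand: Fixed steel stand, base 172 (x) x 108 (y) x 8 mm. Two bars 42 (x) x 100 (y) mm at x = +-57, tops 26 mm up; between them a 72 mm gap for fingers. Four posts, 12 mm diameter, at x = +-57, y = +-29, rise 48 mm above the bars, the last 16 mm tapering to 4 mm. Origin: centre of underside, on the bench; x along the longer side, z up. A half turn changes nothing.
- spacer: Loose flat H-shaped aluminium plate, 16 mm thick, 156 mm long (x), about 0.4 kg: two ends 42 (x) x 100 (y) mm joined by a waist 72 long (x), 40 wide (y), gripped across y. Four 28 mm through holes at x = +-57, y = +-29. Origin: centre of underside, z up. A like plate with one hole in each end is not part of the job.
- top: Loose aluminium plate lying flat, 156 (x) x 100 (y) x 10 mm, about 0.45 kg, four 28 mm through holes at x = +-57, y = +-29. In its middle a grip block 60 (x) x 24 (y) mm, from 10 to 44 mm above the underside, gripped across y. Origin: centre of underside, z up. On the seated spacer its underside is 42 mm above the bench.
Mind the look-alikes: they are no part of the job. Leave any pink look-alike of the stand alone.

How it is judged:
On the way, in this order (a step that is already met when the one before it is completed fails the run):
1. the H-shaped spacer plate lies flat on the stand's bars, over all four posts (horizontal distance between spacer and stand below 0.014 m and z of spacer in the frame of stand between 0.022 and 0.03 m and angle between spacer's own z axis and vertical below 0.07 rad and angle between the x axis of spacer and the x axis of stand, either way round below 0.2 rad), for 0.2 s.
2. the top plate lies flat on the spacer plate, over the same posts (all of step 1 and horizontal distance between top and stand below 0.014 m and z of top in the frame of stand between 0.038 and 0.046 m and angle between top's own z axis and vertical below 0.07 rad and angle between the x axis of top and the x axis of stand, either way round below 0.2 rad), for 0.2 s.
At the end, for the whole second after the job is handed in: Spacer plate over the four posts with its underside 26 mm above the stand's underside, top plate over the same posts on the spacer, underside at 42 mm, block up: each within 4 mm in height, 14 mm of the stand's centre, 0.2 rad in yaw and 4 degrees of level, at rest (all of step 2 and linear speed of each of spacer, top below 0.02 m/s and angular speed of each of spacer, top below 0.2 rad/s); the robot touches nothing.
It also fails if it takes over 64 s, if anything falls off the work surface, if the arm or the gripper's body presses on something with over 40 N, if the wrist force passes 120 N, or if a joint passes its speed limit or range.

## Working session

There is one attempt and no reset: what is moved stays moved. The work goes in short steps, Python scripts to look and compute and a shell command to move; the robot and the scene stay as the last step left them, time stands still between calls to the robot, and variables do not carry over. Pictures are saved under pics/ and viewed, and the job is handed in when it is done.

```bash
mkdir -p pics
cat > h.py <<'E'
import numpy as np, cv2
from workcell import ctrl, grab_frame
def save(n,f,tag):
    cv2.imwrite(f'pics/{tag}.png',f['image'][:,:,::-1])
E
python3 - <<'E'
from h import *
import pickle
for n in ('scene','top'):
    f=grab_frame(n); save(n,f,n+'0'); pickle.dump(f,open(f'{n}0.pkl','wb'))
    print(n,f['vfov'],f['cx'],f['cy'],f['extrinsics'].round(3).tolist())
print(ctrl.get_state())
E
```

```text
scene 56.29346228738804 315.96212194555335 196.65294501137498 [[-0.295, 0.955, 0.001, 0.13], [0.555, 0.172, -0.814, -0.201], [-0.778, -0.24, -0.581, 1.392], [0.0, 0.0, 0.0, 1.0]]
top 52.891253271746606 319.2374661190055 200.79549417391107 [[-0.025, -1.0, -0.006, 0.018], [-0.985, 0.026, -0.172, 0.419], [0.172, 0.002, -0.985, 1.046], [0.0, 0.0, 0.0, 1.0]]
{'time_s': 0.1, 'joint_pos': array([ 1.05970605e+00,  1.81479390e-01,  1.60788973e+00,  1.51334234e-06,
        1.35378888e+00, -2.06296400e-01]), 'joint_velocities': array([-9.43225733e-04, -3.83422463e-03, -2.20580978e-03, -1.12183158e-03,
       -1.06632584e-04,  9.20160066e-05]), 'tau': array([ 6.31867533e-04, -4.45874870e+01, -3.52242136e+01, -2.59186809e-04,
        4.09168322e-03, -1.86587607e-05]), 'position': array([0.17229426, 0.54807184, 0.23047596]), 'ee_rot': array([ 2.93435248,  1.56923098, -2.08283071]), 'contact_force': array([ 0.24167383, -0.03541671,  0.85702859]), 'torque': array([ 0.00361624, -0.00333481,  0.00230532]), 'finger_gap': 0.0849936722248746}
```

View pics/scene0.png

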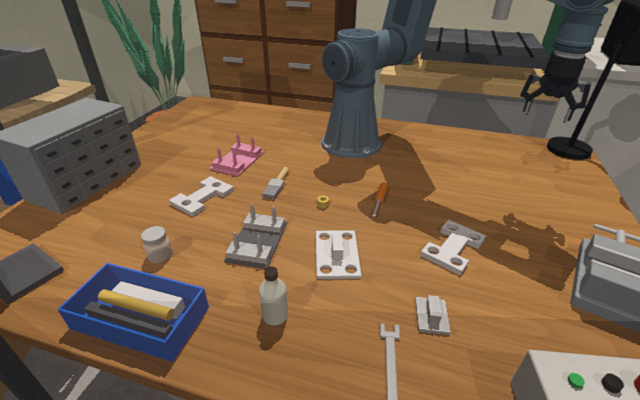

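View pics/top0.png

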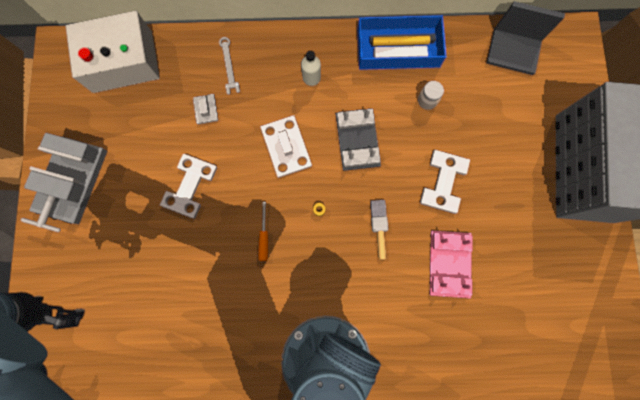

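Scene and top views: H-plates at top-view (187,185) and (446,182). The grip-block plate is at (286,145), with a small look-alike at (205,108). The grey stand is at (358,138) and the pink look-alike at (452,264). The left H seems to have four holes and the right one only two, so I'll enlarge to confirm.

Run:
```python
import cv2,numpy as np
im=cv2.imread('pics/top0.png')
c=lambda x,y:cv2.resize(im[y-42:y+42,x-42:x+42],(380,290*380//290),interpolation=cv2.INTER_CUBIC)[:290*1+90]
r=lambda x,y:cv2.resize(im[y-40:y+40,x-50:x+50],(400,300),interpolation=cv2.INTER_CUBIC)
o=np.vstack([np.hstack([r(187,185),r(446,182)]),np.hstack([r(286,145),r(358,138)])])
cv2.imwrite('pics/crop0.png',o)
```

```text
(no output)
```

View pics/crop0.png

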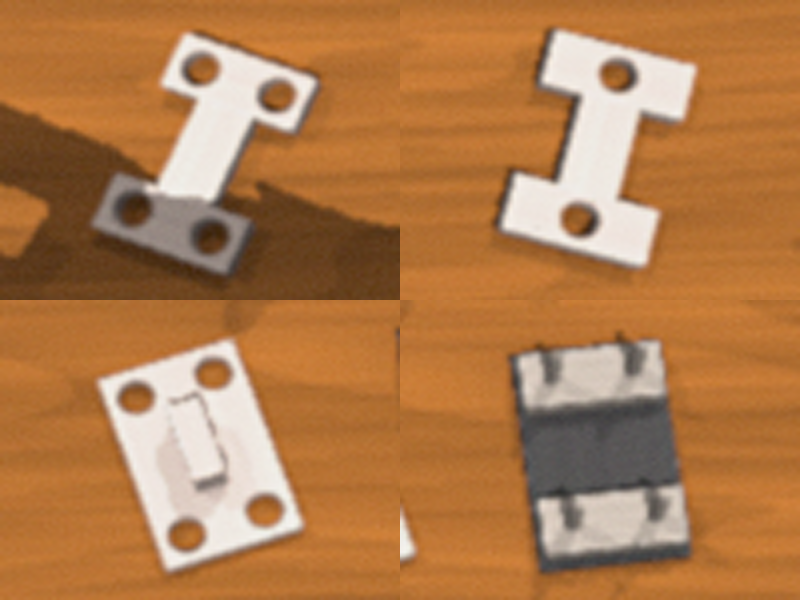

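The crop confirms it: the left H (187,185) has four holes and the right one has two. The block plate is at (286,145), and the grey stand with four posts is at (358,138).

```bash
cat >> h.py <<'E'
def K(f):
    return 200/np.tan(np.radians(f['vfov']/2))
def plane(f,uv,z):
    uv=np.atleast_2d(np.asarray(uv,float)); E=f['extrinsics']; R,t=E[:3,:3],E[:3,3]
    d=np.c_[(uv[:,0]-f['cx'])/K(f),(uv[:,1]-f['cy'])/K(f),np.ones(len(uv))]@R
    o=-R.T@t
    return o+d*((z-o[2])/d[:,2])[:,None]
def cloud(f):
    v,u=np.mgrid[:400,:640]; Z=f['range_z']
    P=np.stack([(u-f['cx'])/K(f)*Z,(v-f['cy'])/K(f)*Z,Z],-1)
    E=f['extrinsics']; return (P-E[:3,3])@E[:3,:3]
def proj(f,p):
    c=np.asarray(p)@f['extrinsics'][:3,:3].T+f['extrinsics'][:3,3]
    return c[...,:2]/c[...,2:]*K(f)+[f['cx'],f['cy']]
def rect(f,cen,half,z,smax=70,vmin=60):
    """alu-coloured contour nearest cen -> rect on plane z; holes too"""
    hsv=cv2.cvtColor(f['image'],cv2.COLOR_RGB2HSV)
    m=((hsv[...,1]<smax)&(hsv[...,2]>vmin)).astype(np.uint8)
    w=np.zeros_like(m); x,y=cen; w[y-half:y+half,x-half:x+half]=1; m*=w
    cs,h=cv2.findContours(m,cv2.RETR_CCOMP,cv2.CHAIN_APPROX_NONE)
    big=[c for c in cs if cv2.contourArea(c)>150]
    for c in big:
        P=plane(f,c[:,0],z)[:,:2]
        (cx,cy),(a,b),ang=cv2.minAreaRect((P*1000).astype(np.float32))
        print('  rect c=(%.1f %.1f) size %.1f x %.1f ang %.1f'%(cx,cy,a,b,ang))
    for i,c in enumerate(cs):
        A=cv2.contourArea(c)
        if h[0][i][3]>=0 and A>15:
            mm=cv2.moments(c); uv=[mm['m10']/mm['m00'],mm['m01']/mm['m00']]
            print('  hole',np.round(uv,1),'A',A,(plane(f,uv,z)[0]*1000).round(1))
E
python3 - <<'E'
from h import *
import pickle
f=pickle.load(open('top0.pkl','rb'))
P=cloud(f)
for n,u,v in (('bench',230,150),('spacer',200,165),('waist',188,185),('top',270,135),('block',286,140),('stand bar',356,118),('bar2',361,158),('base',360,138)): print(n,P[v,u].round(4))
for n,c,h,z in (('spacer',(187,185),34,.016),('top',(286,146),34,.010),('stand',(358,138),36,.026)):
    print(n);rect(f,c,h,z)
E
```

```text
bench [ 5.793e-01  2.575e-01 -1.000e-04]
spacer [0.5334 0.3376 0.0143]
waist [0.477  0.3693 0.0148]
top [0.6182 0.1422 0.0074]
block [0.5896 0.0937 0.0446]
stand bar [ 0.6537 -0.1024  0.0297]
bar2 [ 0.5388 -0.112   0.0239]
base [ 0.6014 -0.1132  0.0101]
spacer
  rect c=(475.6 367.8) size 104.3 x 158.6 ang 67.7
  hole [189.6 208.3] A 68.0 [411.2 362.3  16. ]
  hole [170.6 201. ] A 67.0 [432.9 415.5  16. ]
  hole [206.3 170.3] A 64.5 [517.3 319.1  16. ]
  hole [187.5 163.1] A 61.0 [539.3 372.2  16. ]
top
  rect c=(584.6 97.9) size 159.3 x 101.6 ang 17.9
  hole [282.2 167.4] A 73.5 [521.5 108.2  10. ]
  hole [301.8 160.8] A 72.5 [539.1  52.9  10. ]
  hole [269.7 130.8] A 68.0 [629.7 142.7  10. ]
  hole [289.  124.4] A 71.0 [647.3  87.6  10. ]
stand
  rect c=(594.5 -105.0) size 168.4 x 104.9 ang 5.2
```

Run:
```python
from h import *
import pickle
f=pickle.load(open('top0.pkl','rb'))
hsv=cv2.cvtColor(f['image'],cv2.COLOR_RGB2HSV)
m=((hsv[...,1]<70)&(hsv[...,2]>135)).astype(np.uint8); w=np.zeros_like(m); w[100:176,328:390]=1; m*=w
m=cv2.morphologyEx(m,cv2.MORPH_CLOSE,np.ones((5,5)))
cs,_=cv2.findContours(m,cv2.RETR_EXTERNAL,cv2.CHAIN_APPROX_NONE)
for c in cs:
    if cv2.contourArea(c)<100: continue
    print(cv2.boundingRect(c)); Q=plane(f,c[:,0],.026)[:,:2]*1000
    print(cv2.minAreaRect(Q.astype(np.float32)))
r=cv2.resize(f['image'][100:176,318:400],None,fx=7,fy=7,interpolation=cv2.INTER_CUBIC)[:,:,::-1]
cv2.imwrite('pics/st.png',r)
g=pickle.load(open('scene0.pkl','rb'))
r=cv2.resize(g['image'][200:272,215:300],None,fx=8,fy=8,interpolation=cv2.INTER_CUBIC)[:,:,::-1]
cv2.imwrite('pics/st2.png',r)
# predictions
for a in (5.2,):
    pass
```

```text
(342, 147, 38, 19)
((542.8971557617188, -111.48655700683594), (43.622406005859375, 101.35553741455078), 5.371800422668457)
(337, 109, 38, 18)
((656.5180053710938, -101.15310668945312), (44.15487289428711, 101.25276947021484), 5.101663589477539)
```

View pics/st.png

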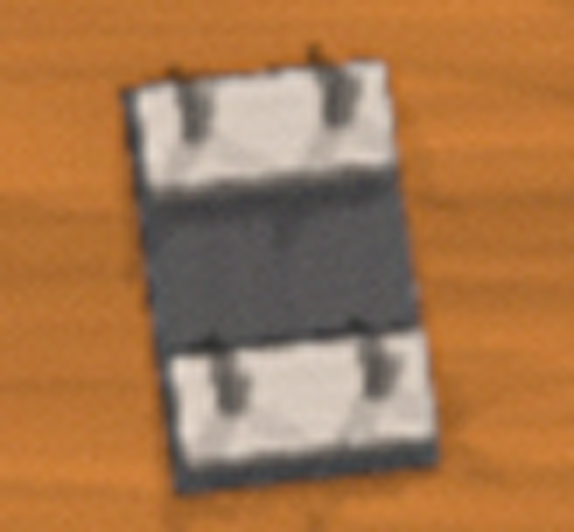

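View pics/st2.png

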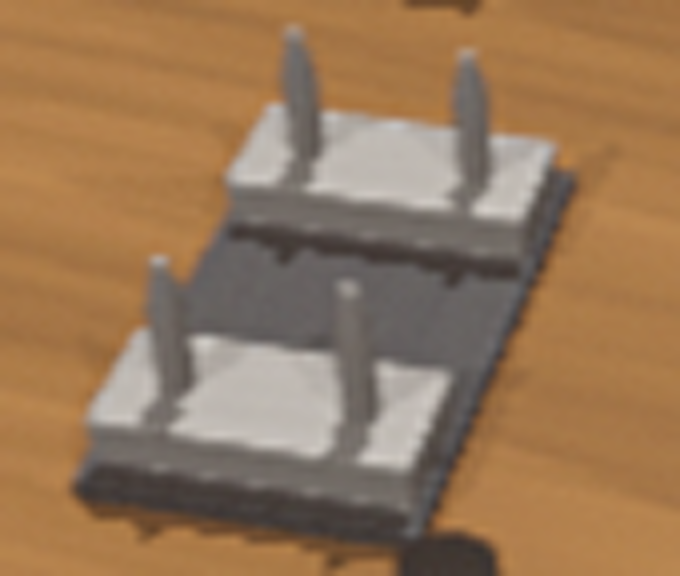

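The stand centre comes from the bar rectangles: bars 114 mm apart, each about 43 x 101 mm. I'll check it against the post tips in both views, and work out the tool axes.

```bash
cat >> h.py <<'E'
from scipy.spatial.transform import Rotation as Rot
def tool():
    s=ctrl.get_state(); return s,np.array(s['position']),Rot.from_euler('xyz',s['ee_rot'])
def go(xyz,jaw_deg):
    """print tool-axes shift (mm) and rotvec to reach TCP xyz pointing down, jaws along jaw_deg (mod 180)"""
    s,p,R=tool()
    best=None
    for k in (0,180):
        a=np.radians(jaw_deg+k); z=np.array([np.cos(a),np.sin(a),0]); x=np.array([0,0,-1.]); y=np.cross(z,x)
        w=(R.inv()*Rot.from_matrix(np.c_[x,y,z])).as_rotvec()
        print('k',k,'delta mm',(R.inv().apply(np.array(xyz)-p)*1000).round(1),'turn',w.round(3), 'j6',round(s['joint_pos'][5],3))
    print('tool axes x,y,z in world:',R.as_matrix().T.round(3).tolist(),'pos',p.round(4),'t',s['time_s'],'F',np.round(s['contact_force'],1),'gap',round(s['finger_gap'],4))
E
python3 - <<'E'
from h import *
import pickle
T={'top':[(342.6,110.3),(362.7,107.1),(348.7,148.6),(369.1,146)],'scene':[(251.6,204),(273.4,206.9),(234.8,232.8),(258.5,236)]}
for n in T:
    f=pickle.load(open(n+'0.pkl','rb')); Q=plane(f,T[n],.073)*1000; print(n,Q.round(1)[:,:2].tolist(),Q.mean(0).round(1))
go([.4754,.3676,.10],-22.1+90)
E
```

```text
top [[659.6, -62.7], [667.3, -117.4], [551.6, -75.1], [557.3, -129.7]] [609.  -96.2  73. ]
scene [[547.2, -139.5], [542.1, -81.5], [660.9, -128.7], [654.9, -71.7]] [ 601.3 -105.3   73. ]
k 0 delta mm [ 130.5 -343.3  -81. ] turn [ 0.081 -0.002 -0.   ] j6 -0.206
k 180 delta mm [ 130.5 -343.3  -81. ] turn [-3.061e+00  0.000e+00 -2.000e-03] j6 -0.206
tool axes x,y,z in world: [[-0.001, -0.001, -1.0], [-0.954, 0.3, 0.0], [0.3, 0.954, -0.002]] pos [0.1723 0.5481 0.2305] t 0.1 F [ 0.2 -0.   0.9] gap 0.085
```

The scene-view tip rays give (601,-105), which matches the bars' (599.7,-106.3). My by-eye top-view tips are about 10 mm off because the post shadows are easily confused with them, so I'm discarding those. Stand is (0.600,-0.106) with yaw 5.2°. Spacer is (0.4754,0.3676) with yaw -22.1°. Moving above the spacer.

```bash
python3 -m handwheel '[{"delta_pos":[0,-35,-8],"turn":[0.01,0,0]},{"delta_pos":[0,-75,-18],"turn":[0.03,0,0]},{"delta_pos":[10,-115,-27],"turn":[0.05,0,0]},{"delta_pos":[30,-155,-37],"turn":[0.081,0,0]},{"delta_pos":[50,-195,-46],"turn":[0.081,-0.002,0]},{"delta_pos":[75,-235,-56],"turn":[0.081,-0.002,0]},{"delta_pos":[100,-275,-65],"turn":[0.081,-0.002,0]},{"delta_pos":[120,-310,-73],"turn":[0.081,-0.002,0]},{"delta_pos":[130,-335,-79],"turn":[0.081,-0.002,0]},{"delta_pos":[130,-343,-81],"turn":[0.081,-0.002,0]},{"delta_pos":[130,-343,-81],"turn":[0.081,-0.002,0]},{"delta_pos":[130,-343,-81],"turn":[0.081,-0.002,0]}]' 0.3 60
python3 -c "
from h import *
go([.4754,.3676,.002],67.9)
f=grab_frame('scene');save(0,f,'a1')
cv2.imwrite('pics/a1c.png',cv2.resize(f['image'][130:300,380:540],None,fx=3.5,fy=3.5)[:,:,::-1])"
```

```text
time_s: 1.3
position: [0.4749, 0.369, 0.1018]
ee_rot: [0.054, 1.568, 1.239]
contact_force: [-0.4, 0.2, 0.9]
finger_gap: 0.0596
k 0 delta mm [99.8 -1.  -1.4] turn [ 0.     0.003 -0.   ] j6 -0.724
k 180 delta mm [99.8 -1.  -1.4] turn [-3.141  0.     0.004] j6 -0.724
tool axes x,y,z in world: [[0.001, 0.002, -1.0], [-0.927, 0.376, 0.0], [0.376, 0.927, 0.003]] pos [0.4749 0.369  0.1018] t 1.3 F [-0.4  0.2  0.9] gap 0.0596
```

View pics/a1c.png

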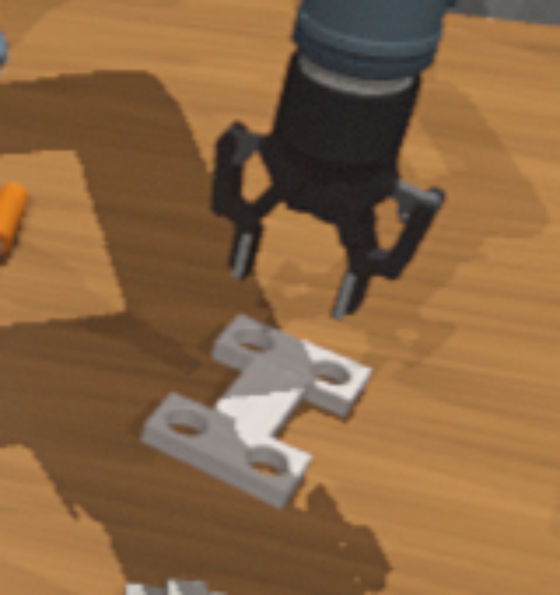

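The gripper is above the four-hole H (crop ~(260,410)), jaws across the waist. Descending and gripping.

```bash
python3 -m handwheel '[{"delta_pos":[30,-1,-1.4],"turn":[0,0.003,0]},{"delta_pos":[60,-1,-1.4],"turn":[0,0.003,0]},{"delta_pos":[82,-1,-1.4],"turn":[0,0.003,0]},{"delta_pos":[92,-1,-1.4],"turn":[0,0.003,0]},{"delta_pos":[98,-1,-1.4],"turn":[0,0.003,0]},{"delta_pos":[98,-1,-1.4],"turn":[0,0.003,0]},{"delta_pos":[98,-1,-1.4],"turn":[0,0.003,0]}]' && python3 -m handwheel '[{"delta_pos":[0,0,0],"turn":[0,0,0]},{"delta_pos":[0,0,0],"turn":[0,0,0]},{"delta_pos":[0,0,0],"turn":[0,0,0]},{"delta_pos":[0,0,0],"turn":[0,0,0]},{"delta_pos":[0,0,0],"turn":[0,0,0]},{"delta_pos":[0,0,0],"turn":[0,0,0]},{"delta_pos":[0,0,0],"turn":[0,0,0]},{"delta_pos":[0,0,0],"turn":[0,0,0]}]' 1 80
```

```text
time_s: 2.05
position: [0.4766, 0.3675, 0.0046]
ee_rot: [-1.161, 1.569, 0.025]
contact_force: [0.1, 1.0, 0.7]
finger_gap: 0.0598
time_s: 2.85
position: [0.477, 0.3674, 0.0051]
ee_rot: [-1.019, 1.569, 0.166]
contact_force: [-1.6, -0.7, 6.0]
finger_gap: 0.0373
```

```bash
python3 -m handwheel '[{"delta_pos":[-10,0,0],"turn":[0,0,0]},{"delta_pos":[-25,0,0],"turn":[0,0,0]},{"delta_pos":[-50,0,0],"turn":[0,0,0]},{"delta_pos":[-80,0,0],"turn":[0,0,0]},{"delta_pos":[-110,0,0],"turn":[0,0,0]},{"delta_pos":[-125,0,0],"turn":[0,0,0]},{"delta_pos":[-125,0,0],"turn":[0,0,0]},{"delta_pos":[-125,0,0],"turn":[0,0,0]}]'
python3 -c "
from h import *
go([.5997,-.1063,.130],95.2)
f=grab_frame('scene');save(0,f,'a2')
cv2.imwrite('pics/a2c.png',cv2.resize(f['image'][90:260,370:550],None,fx=3.5,fy=3.5)[:,:,::-1])"
```

```text
time_s: 3.65
position: [0.4754, 0.3667, 0.1277]
ee_rot: [2.788, 1.569, -2.31]
contact_force: [0.5, 0.3, -4.2]
finger_gap: 0.0374
k 0 delta mm [  -1.9 -293.1 -391.4] turn [-0.477 -0.001 -0.001] j6 -0.725
k 180 delta mm [  -1.9 -293.1 -391.4] turn [ 2.665e+00 -1.000e-03  2.000e-03] j6 -0.725
tool axes x,y,z in world: [[-0.001, -0.001, -1.0], [-0.926, 0.376, 0.001], [0.376, 0.926, -0.002]] pos [0.4754 0.3667 0.1277] t 3.65 F [ 0.5  0.3 -4.2] gap 0.0374
```

View pics/a2c.png

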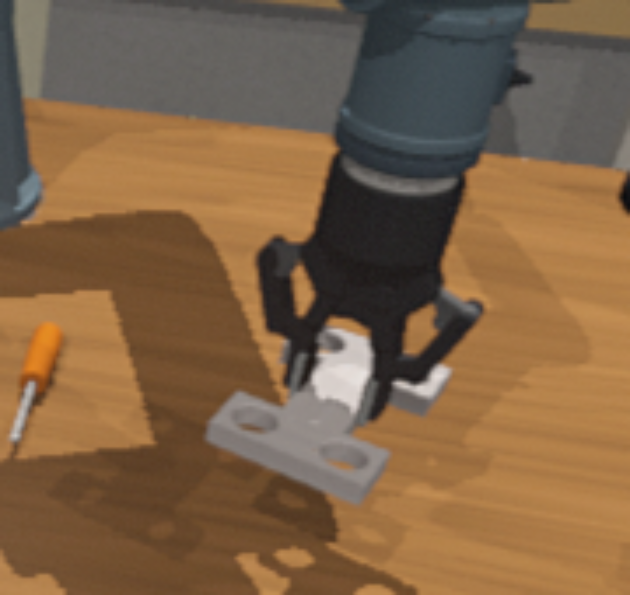

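It shows the plate held level in the jaws at crop (330,410), and the force reads 4.2 N, matching about 0.4 kg. Moving over the stand.

```bash
python3 -m handwheel '[{"delta_pos":[0,-10,-14],"turn":[-0.02,0,0]},{"delta_pos":[0,-28,-38],"turn":[-0.05,0,0]},{"delta_pos":[0,-50,-67],"turn":[-0.09,0,0]},{"delta_pos":[0,-74,-99],"turn":[-0.13,0,0]},{"delta_pos":[0,-98,-131],"turn":[-0.17,0,0]},{"delta_pos":[0,-122,-163],"turn":[-0.21,0,0]},{"delta_pos":[0,-146,-195],"turn":[-0.25,0,0]},{"delta_pos":[0,-170,-227],"turn":[-0.29,0,0]},{"delta_pos":[0,-194,-259],"turn":[-0.33,0,0]},{"delta_pos":[0,-218,-291],"turn":[-0.37,0,0]},{"delta_pos":[0,-242,-323],"turn":[-0.41,0,0]},{"delta_pos":[0,-262,-350],"turn":[-0.45,0,0]},{"delta_pos":[0,-278,-371],"turn":[-0.477,0,0]},{"delta_pos":[0,-288,-385],"turn":[-0.477,0,0]},{"delta_pos":[0,-293,-391],"turn":[-0.477,0,0]},{"delta_pos":[0,-293,-391],"turn":[-0.477,0,0]},{"delta_pos":[0,-293,-391],"turn":[-0.477,0,0]},{"delta_pos":[0,-293,-391],"turn":[-0.477,0,0]}]'
python3 -c "
from h import *
import pickle
go([.5997,-.1063,.070],95.2)
for n in ('top','scene'):
  f=grab_frame(n);save(0,f,'a3'+n); pickle.dump(f,open(n+'3.pkl','wb'))
  x,y=(300,60) if n=='top' else (190,120)
  cv2.imwrite('pics/a3%sc.png'%n,cv2.resize(f['image'][y:y+150,x:x+150],None,fx=4,fy=4)[:,:,::-1])
"
```

```text
time_s: 5.5
position: [0.6, -0.1041, 0.1284]
ee_rot: [1.816, 1.57, -2.804]
contact_force: [0.5, 0.4, -3.5]
finger_gap: 0.0378
k 0 delta mm [58.4  0.4 -2.1] turn [ 0.002 -0.    -0.001] j6 -2.029
k 180 delta mm [58.4  0.4 -2.1] turn [-3.14e+00  2.00e-03 -0.00e+00] j6 -2.029
tool axes x,y,z in world: [[-0.001, -0.0, -1.0], [-0.996, -0.092, 0.001], [-0.092, 0.996, -0.0]] pos [ 0.6    -0.1041  0.1284] t 5.5 F [ 0.5  0.4 -3.5] gap 0.0378
```

View pics/a3topc.png

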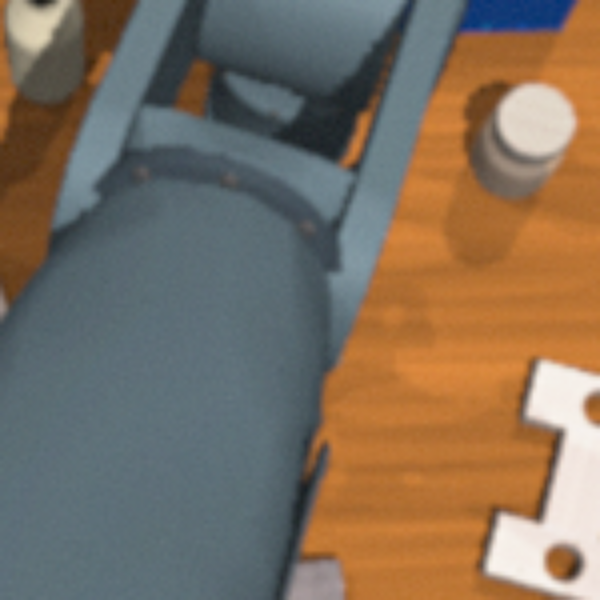

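View pics/a3scenec.png

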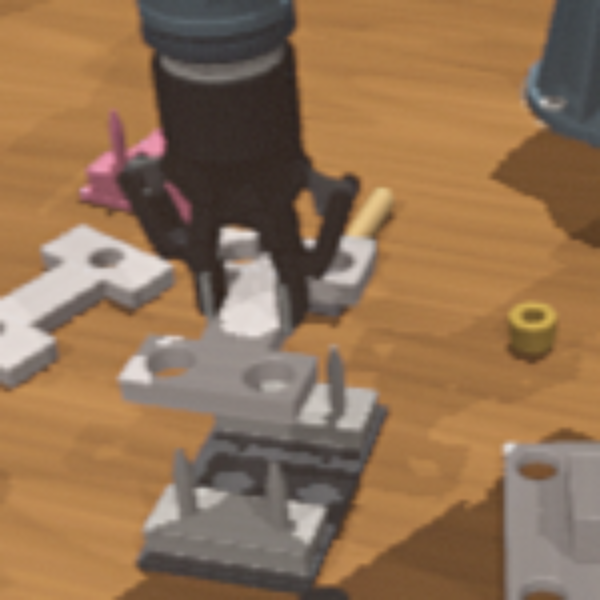

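The plate is over the stand. I'll check the two visible front holes (scene px ~(232,210) and (257,214)) against the near posts, and check the plate's level from depth.

Run:
```python
from h import *
import pickle
f=pickle.load(open('scene3.pkl','rb'))
P=cloud(f)
for n,(x,y) in {'L':(160,376),'mid':(222,380),'R':(298,395),'waist':(250,310),'far':(240,236),'fr':(345,285)}.items():
    u,v=190+x//4,120+y//4; print(n,(u,v),(np.median(P[v-1:v+2,u-1:u+2].reshape(-1,3),0)*1000).round(1))
a=np.radians(5.2);c=np.array([599.7,-106.3])
R=np.array([[np.cos(a),-np.sin(a)],[np.sin(a),np.cos(a)]])
print('posts',[(c+R@np.array(p)).round(1).tolist() for p in((57,-29),(57,29))])
print('holes',(plane(f,[(232.5,210),(257.5,214.5)],.139)*1000).round(1).tolist())
```

```text
L (230, 214) [ 673.9 -125.8  138.3]
mid (245, 215) [665.6 -92.7 137.4]
R (264, 218) [661.8 -50.  137. ]
waist (252, 197) [ 598.9 -106.9  137.7]
far (250, 179) [ 530.7 -144.9  137.7]
fr (276, 191) [557.6 -64.1 135.5]
posts [[659.1, -130.0], [653.8, -72.3]]
holes [[659.3, -126.1, 139.0], [657.6, -66.4, 139.0]]
```

The plate is level (depth 135.5–138 mm). The holes sit within about 3–5 mm of the posts, which is inside the 8 mm clearance. I'll shift about 3 mm towards -y and lower partway.

```bash
python3 -m handwheel '[{"delta_pos":[0,1,-3],"turn":[0,0,0]},{"delta_pos":[10,1,-3],"turn":[0,0,0]},{"delta_pos":[25,1,-3],"turn":[0,0,0]},{"delta_pos":[35,1,-3],"turn":[0,0,0]},{"delta_pos":[45,1,-3],"turn":[0,0,0]},{"delta_pos":[55,1,-3],"turn":[0,0,0]},{"delta_pos":[65,1,-3],"turn":[0,0,0]},{"delta_pos":[65,1,-3],"turn":[0,0,0]},{"delta_pos":[65,1,-3],"turn":[0,0,0]}]'
python3 -c "
from h import *
go([.5997,-.1063,.032],95.2)
f=grab_frame('scene');save(0,f,'a4')
cv2.imwrite('pics/a4c.png',cv2.resize(f['image'][150:280,190:320],None,fx=4.5,fy=4.5)[:,:,::-1])
"
```

```text
time_s: 6.5
position: [0.5995, -0.1087, 0.0634]
ee_rot: [2.139, 1.57, -2.483]
contact_force: [-0.4, 0.2, -3.7]
finger_gap: 0.0373
k 0 delta mm [31.4 -0.5  2.4] turn [ 0.    -0.001 -0.001] j6 -2.035
k 180 delta mm [31.4 -0.5  2.4] turn [-3.141e+00  2.000e-03 -1.000e-03] j6 -2.035
tool axes x,y,z in world: [[-0.001, -0.001, -1.0], [-0.996, -0.091, 0.001], [-0.091, 0.996, -0.001]] pos [ 0.5995 -0.1087  0.0634] t 6.5 F [-0.4  0.2 -3.7] gap 0.0373
```

View pics/a4c.png

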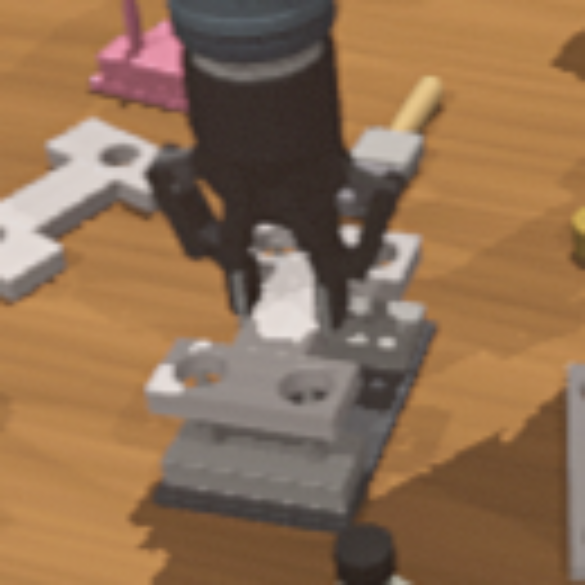

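Post tips show inside the front holes (crop (200,372) and (308,390)), with no contact force. Lowering the rest of the way.

```bash
python3 -m handwheel '[{"delta_pos":[8,0,1],"turn":[0,0,0]},{"delta_pos":[16,0,1],"turn":[0,0,0]},{"delta_pos":[24,0,1],"turn":[0,0,0]},{"delta_pos":[28,0,1],"turn":[0,0,0]},{"delta_pos":[30,0,1],"turn":[0,0,0]},{"delta_pos":[31,0,1],"turn":[0,0,0]},{"delta_pos":[32,0,1],"turn":[0,0,0]},{"delta_pos":[32,0,1],"turn":[0,0,0]}]'
python3 -c "
from h import *
go([.5997,-.1063,.032],95.2)
f=grab_frame('scene');save(0,f,'a5')
cv2.imwrite('pics/a5c.png',cv2.resize(f['image'][150:280,190:320],None,fx=4.5,fy=4.5)[:,:,::-1])
"
```

```text
time_s: 7.35
position: [0.5996, -0.1078, 0.0318]
ee_rot: [2.869, 1.57, -1.752]
contact_force: [-1.4, -0.8, -3.1]
finger_gap: 0.0375
k 0 delta mm [-0.2 -0.3  1.5] turn [ 0.    -0.001 -0.   ] j6 -2.033
k 180 delta mm [-0.2 -0.3  1.5] turn [-3.141e+00  0.000e+00 -2.000e-03] j6 -2.033
tool axes x,y,z in world: [[-0.0, -0.001, -1.0], [-0.996, -0.091, 0.0], [-0.091, 0.996, -0.001]] pos [ 0.5996 -0.1078  0.0318] t 7.35 F [-1.4 -0.8 -3.1] gap 0.0375
```

View pics/a5c.png

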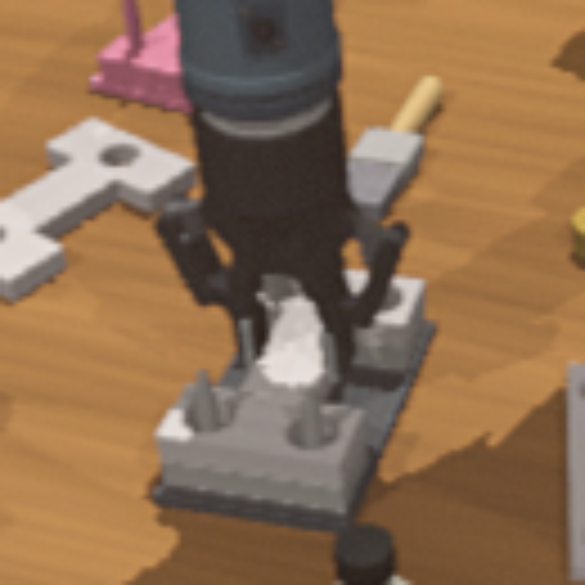

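Posts stand through both front holes (crop (205,405) and (312,420)) and the plate is almost on the bars. I'll lower 2 mm more to contact, then release.

```bash
python3 -m handwheel '[{"delta_pos":[1,0,0],"turn":[0,0,0]},{"delta_pos":[2,0,0],"turn":[0,0,0]},{"delta_pos":[2,0,0],"turn":[0,0,0]}]'
```

```text
time_s: 7.7
position: [0.5998, -0.1079, 0.0311]
ee_rot: [3.103, 1.57, -1.518]
contact_force: [-4.5, 0.8, 6.4]
finger_gap: 0.0378
```

```bash
python3 -m handwheel '[{"delta_pos":[0,0,0],"turn":[0,0,0]},{"delta_pos":[0,0,0],"turn":[0,0,0]},{"delta_pos":[0,0,0],"turn":[0,0,0]},{"delta_pos":[0,0,0],"turn":[0,0,0]}]' 0.2 && python3 -m handwheel '[{"delta_pos":[-20,0,0],"turn":[0,0,0]},{"delta_pos":[-50,0,0],"turn":[0,0,0]},{"delta_pos":[-90,0,0],"turn":[0,0,0]},{"delta_pos":[-120,0,0],"turn":[0,0,0]},{"delta_pos":[-130,0,0],"turn":[0,0,0]},{"delta_pos":[-130,0,0],"turn":[0,0,0]},{"delta_pos":[-130,0,0],"turn":[0,0,0]}]'
python3 -c "
from h import *
go([.5845,.0978,.16],17.75+90)
f=grab_frame('scene');save(0,f,'a6');P=cloud(f)
cv2.imwrite('pics/a6c.png',cv2.resize(f['image'][170:280,200:320],None,fx=4.5,fy=4.5)[:,:,::-1])
"
```

```text
time_s: 8.1
position: [0.5996, -0.1078, 0.0297]
ee_rot: [2.868, 1.57, -1.753]
contact_force: [0.1, -0.1, -0.1]
finger_gap: 0.0686
time_s: 8.8
position: [0.5986, -0.1073, 0.1581]
ee_rot: [1.53, 1.568, -3.091]
contact_force: [-0.6, 0.5, -0.4]
finger_gap: 0.0684
k 0 delta mm [ -1.9  -4.6 205.6] turn [-0.219  0.    -0.002] j6 -2.033
k 180 delta mm [ -1.9  -4.6 205.6] turn [ 2.923e+00 -4.000e-03 -1.000e-03] j6 -2.033
tool axes x,y,z in world: [[-0.002, -0.0, -1.0], [-0.996, -0.091, 0.002], [-0.091, 0.996, 0.0]] pos [ 0.5986 -0.1073  0.1581] t 8.8 F [-0.6  0.5 -0.4] gap 0.0684
```

View pics/a6c.png

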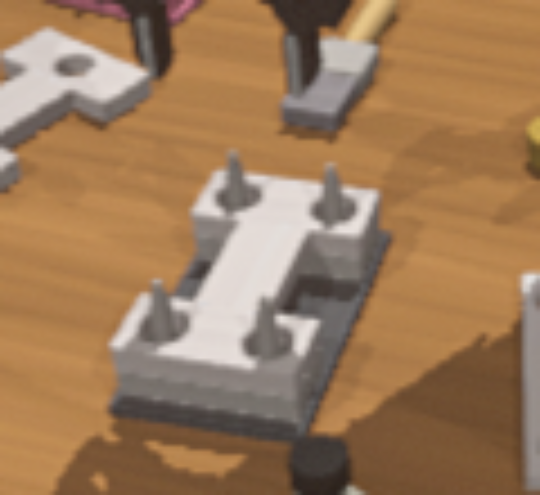

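The spacer lies flat with all four posts through its holes (crop (237,190), (333,205), (162,320), (267,335)). Now to the block plate.

```bash
python3 -m handwheel '[{"delta_pos":[0,0,20],"turn":[-0.02,0,0]},{"delta_pos":[0,-1,50],"turn":[-0.06,0,0]},{"delta_pos":[0,-2,85],"turn":[-0.10,0,0]},{"delta_pos":[0,-3,120],"turn":[-0.14,0,0]},{"delta_pos":[0,-4,155],"turn":[-0.18,0,0]},{"delta_pos":[0,-4.6,185],"turn":[-0.219,0,0]},{"delta_pos":[0,-4.6,200],"turn":[-0.219,0,0]},{"delta_pos":[0,-4.6,205.5],"turn":[-0.219,0,0]},{"delta_pos":[0,-4.6,205.5],"turn":[-0.219,0,0]},{"delta_pos":[0,-4.6,205.5],"turn":[-0.219,0,0]}]' 0.35
python3 -c "
from h import *
go([.5845,.0978,.015],17.75+90)
f=grab_frame('scene');save(0,f,'a7')
cv2.imwrite('pics/a7c.png',cv2.resize(f['image'][130:290,260:420],None,fx=3.5,fy=3.5)[:,:,::-1])
"
```

```text
time_s: 9.85
position: [0.5854, 0.0963, 0.1591]
ee_rot: [2.213, 1.569, -2.191]
contact_force: [0.8, -0.2, 0.1]
finger_gap: 0.0554
k 0 delta mm [144.1   0.2   1.9] turn [-0.001 -0.001 -0.001] j6 -1.915
k 180 delta mm [144.1   0.2   1.9] turn [ 3.141e+00 -2.000e-03  2.000e-03] j6 -1.915
tool axes x,y,z in world: [[-0.001, -0.001, -1.0], [-0.953, -0.304, 0.001], [-0.304, 0.953, -0.001]] pos [0.5854 0.0963 0.1591] t 9.85 F [ 0.8 -0.2  0.1] gap 0.0554
```

View pics/a7c.png

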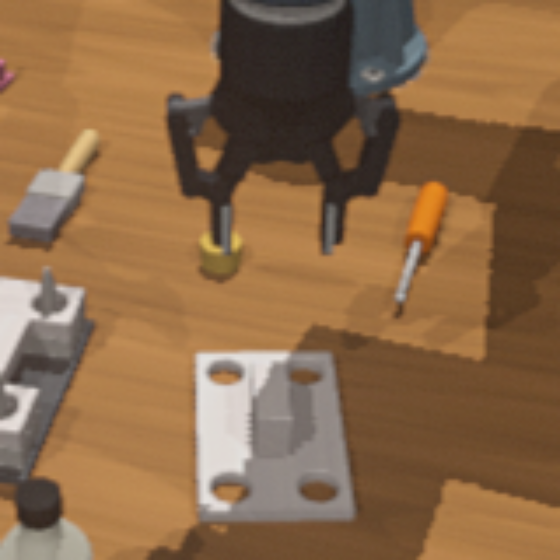

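The picture shows the jaws lined up across the block (crop ~(272,420)). Descending to TCP z ≈ 16 mm and gripping.

```bash
python3 -m handwheel '[{"delta_pos":[30,0,2],"turn":[0,0,0]},{"delta_pos":[65,0,2],"turn":[0,0,0]},{"delta_pos":[100,0,2],"turn":[0,0,0]},{"delta_pos":[125,0,2],"turn":[0,0,0]},{"delta_pos":[137,0,2],"turn":[0,0,0]},{"delta_pos":[142,0,2],"turn":[0,0,0]},{"delta_pos":[142,0,2],"turn":[0,0,0]},{"delta_pos":[142,0,2],"turn":[0,0,0]}]' && python3 -m handwheel '[{"delta_pos":[0,0,0],"turn":[0,0,0]},{"delta_pos":[0,0,0],"turn":[0,0,0]},{"delta_pos":[0,0,0],"turn":[0,0,0]},{"delta_pos":[0,0,0],"turn":[0,0,0]},{"delta_pos":[0,0,0],"turn":[0,0,0]},{"delta_pos":[0,0,0],"turn":[0,0,0]},{"delta_pos":[0,0,0],"turn":[0,0,0]},{"delta_pos":[0,0,0],"turn":[0,0,0]},{"delta_pos":[0,0,0],"turn":[0,0,0]}]' 1 80 && python3 -m handwheel '[{"delta_pos":[-10,0,0],"turn":[0,0,0]},{"delta_pos":[-25,0,0],"turn":[0,0,0]},{"delta_pos":[-50,0,0],"turn":[0,0,0]},{"delta_pos":[-80,0,0],"turn":[0,0,0]},{"delta_pos":[-110,0,0],"turn":[0,0,0]},{"delta_pos":[-122,0,0],"turn":[0,0,0]},{"delta_pos":[-122,0,0],"turn":[0,0,0]},{"delta_pos":[-122,0,0],"turn":[0,0,0]}]'
python3 -c "
from h import *
import pickle
go([.5997,-.1063,.138],95.2)
f=grab_frame('scene');save(0,f,'a8')
cv2.imwrite('pics/a8c.png',cv2.resize(f['image'][110:270,260:420],None,fx=3.5,fy=3.5)[:,:,::-1])
"
```

```text
time_s: 10.7
position: [0.586, 0.099, 0.019]
ee_rot: [-2.345, 1.569, -0.464]
contact_force: [0.3, 0.8, 0.0]
finger_gap: 0.0559
time_s: 11.6
position: [0.5858, 0.099, 0.019]
ee_rot: [-2.492, 1.568, -0.61]
contact_force: [-0.6, -1.9, 7.9]
finger_gap: 0.0225
time_s: 12.4
position: [0.5838, 0.0994, 0.1385]
ee_rot: [1.637, 1.569, -2.765]
contact_force: [-0.6, 0.5, -4.4]
finger_gap: 0.0224
k 0 delta mm [   0.6   47.7 -200.7] turn [ 0.219 -0.    -0.002] j6 -1.912
k 180 delta mm [   0.6   47.7 -200.7] turn [-2.922e+00  3.000e-03 -1.000e-03] j6 -1.912
tool axes x,y,z in world: [[-0.002, -0.001, -1.0], [-0.952, -0.305, 0.002], [-0.305, 0.952, -0.0]] pos [0.5838 0.0994 0.1385] t 12.4 F [-0.6  0.5 -4.4] gap 0.0224
```

View pics/a8c.png

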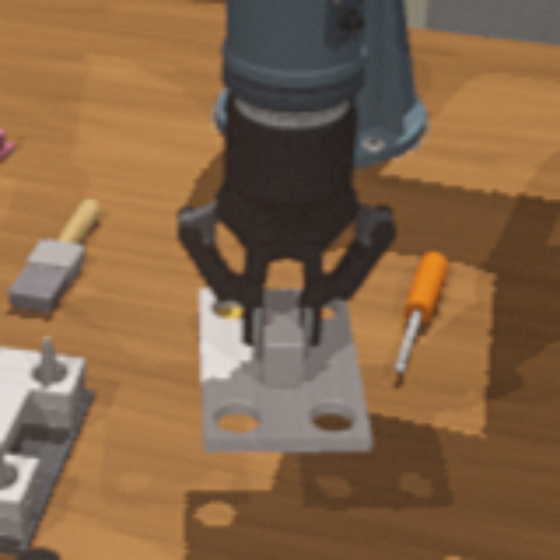

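The plate is held level at crop (285,370), and the force reads 4.4 N, matching 0.45 kg. Carrying it over the stand.

```bash
python3 -m handwheel '[{"delta_pos":[0,2,-10],"turn":[0.02,0,0]},{"delta_pos":[0,7,-30],"turn":[0.04,0,0]},{"delta_pos":[0,14,-60],"turn":[0.07,0,0]},{"delta_pos":[0,21,-92],"turn":[0.11,0,0]},{"delta_pos":[0,28,-124],"turn":[0.15,0,0]},{"delta_pos":[0,35,-155],"turn":[0.19,0,0]},{"delta_pos":[0,41,-180],"turn":[0.219,0,0]},{"delta_pos":[0,45,-195],"turn":[0.219,0,0]},{"delta_pos":[0,46,-201],"turn":[0.219,0,0]},{"delta_pos":[0,46,-201],"turn":[0.219,0,0]},{"delta_pos":[0,46,-201],"turn":[0.219,0,0]},{"delta_pos":[0,46,-201],"turn":[0.219,0,0]}]'
python3 -c "
from h import *
go([.6015,-.1063,.095],95.2)
f=grab_frame('scene');save(0,f,'a9')
P=cloud(f)
cv2.imwrite('pics/a9c.png',cv2.resize(f['image'][130:280,190:340],None,fx=4,fy=4)[:,:,::-1])
"
```

```text
time_s: 13.65
position: [0.6022, -0.1048, 0.1395]
ee_rot: [1.992, 1.57, -2.628]
contact_force: [0.3, -1.0, -4.7]
finger_gap: 0.0227
k 0 delta mm [44.5  0.8 -1.4] turn [ 0.002 -0.    -0.001] j6 -2.029
k 180 delta mm [44.5  0.8 -1.4] turn [-3.14e+00  1.00e-03 -1.00e-03] j6 -2.029
tool axes x,y,z in world: [[-0.001, -0.0, -1.0], [-0.996, -0.093, 0.001], [-0.093, 0.996, -0.0]] pos [ 0.6022 -0.1048  0.1395] t 13.65 F [ 0.3 -1.  -4.7] gap 0.0227
```

View pics/a9c.png

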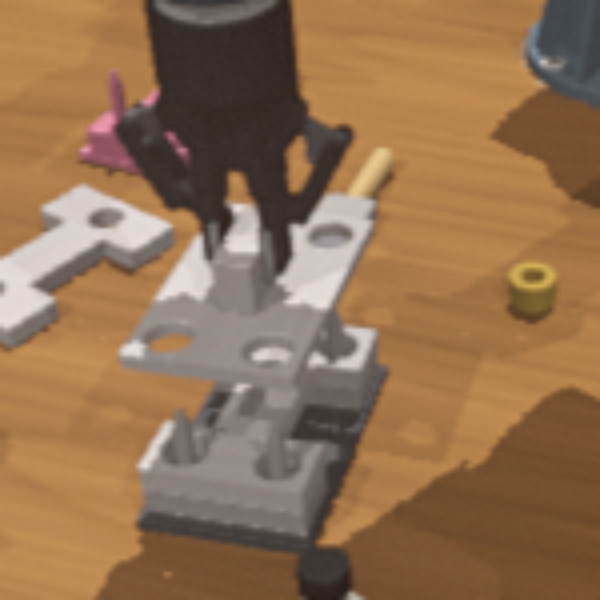

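The plate is above the posts with its front holes (crop (170,338), (268,352)) over the front posts. Lowering to post-tip height.

```bash
python3 -m handwheel '[{"delta_pos":[0,1,-2],"turn":[0,0,0]},{"delta_pos":[10,1,-2],"turn":[0,0,0]},{"delta_pos":[22,1,-2],"turn":[0,0,0]},{"delta_pos":[34,1,-2],"turn":[0,0,0]},{"delta_pos":[44,1,-2],"turn":[0,0,0]},{"delta_pos":[50,1,-2],"turn":[0,0,0]},{"delta_pos":[54,1,-2],"turn":[0,0,0]},{"delta_pos":[54,1,-2],"turn":[0,0,0]},{"delta_pos":[54,1,-2],"turn":[0,0,0]}]'
python3 -c "
from h import *
go([.6015,-.1063,.060],95.2)
f=grab_frame('scene');save(0,f,'a10')
cv2.imwrite('pics/a10c.png',cv2.resize(f['image'][150:280,200:330],None,fx=4.5,fy=4.5)[:,:,::-1])
"
```

```text
time_s: 14.6
position: [0.6017, -0.1084, 0.086]
ee_rot: [3.141, 1.57, -1.48]
contact_force: [0.4, -0.1, -4.8]
finger_gap: 0.0226
k 0 delta mm [26.   0.   2.1] turn [ 0.    -0.001 -0.   ] j6 -2.033
k 180 delta mm [26.   0.   2.1] turn [-3.141e+00  0.000e+00 -2.000e-03] j6 -2.033
tool axes x,y,z in world: [[0.0, -0.001, -1.0], [-0.996, -0.091, 0.0], [-0.091, 0.996, -0.001]] pos [ 0.6017 -0.1084  0.086 ] t 14.6 F [ 0.4 -0.1 -4.8] gap 0.0226
```

View pics/a10c.png

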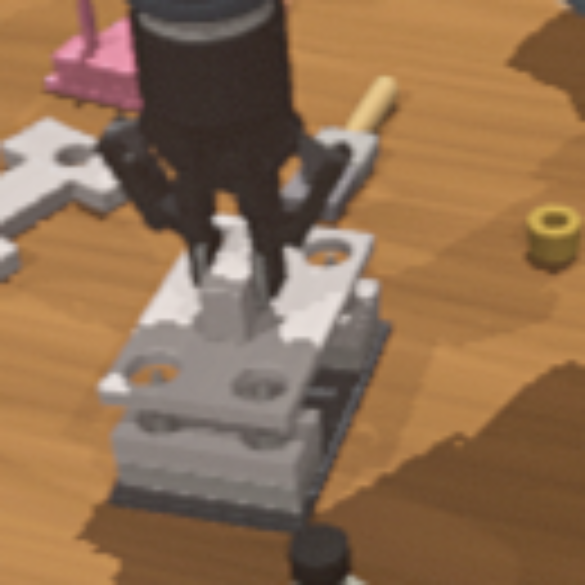

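Tips are visible inside both front holes and there is no contact. Lowering.

```bash
python3 -m handwheel '[{"delta_pos":[5,0,1],"turn":[0,0,0]},{"delta_pos":[11,0,1],"turn":[0,0,0]},{"delta_pos":[17,0,1],"turn":[0,0,0]},{"delta_pos":[21,0,1],"turn":[0,0,0]},{"delta_pos":[24,0,1],"turn":[0,0,0]},{"delta_pos":[24,0,1],"turn":[0,0,0]},{"delta_pos":[24,0,1],"turn":[0,0,0]}]'
python3 -c "
from h import *
go([.6015,-.1063,.060],95.2)
f=grab_frame('scene');save(0,f,'a11')
cv2.imwrite('pics/a11c.png',cv2.resize(f['image'][150:280,200:330],None,fx=4.5,fy=4.5)[:,:,::-1])
"
```

```text
time_s: 15.35
position: [0.6015, -0.1073, 0.0617]
ee_rot: [2.836, 1.57, -1.785]
contact_force: [-0.2, -0.1, -4.9]
finger_gap: 0.0224
k 0 delta mm [ 1.6 -0.1  1. ] turn [ 0.    -0.001 -0.   ] j6 -2.032
k 180 delta mm [ 1.6 -0.1  1. ] turn [-3.141e+00  0.000e+00 -2.000e-03] j6 -2.032
tool axes x,y,z in world: [[-0.0, -0.001, -1.0], [-0.996, -0.091, 0.0], [-0.091, 0.996, -0.001]] pos [ 0.6015 -0.1073  0.0617] t 15.35 F [-0.2 -0.1 -4.9] gap 0.0224
```

View pics/a11c.png

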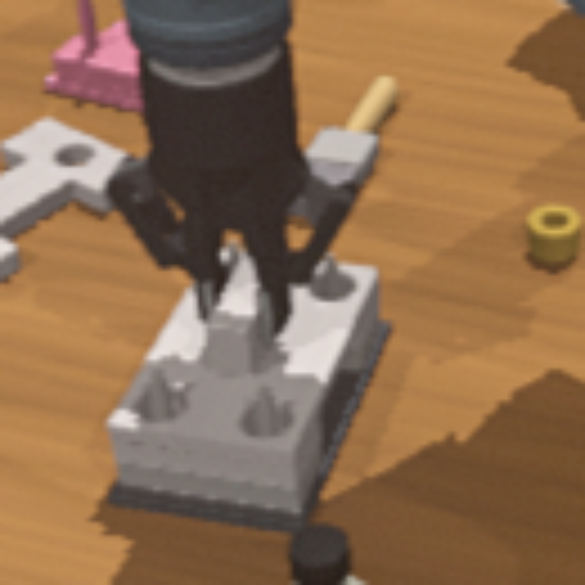

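Posts are through the plate's holes (crop (160,392), (268,410), (332,278)), with almost no gap to the spacer. Final millimetres, one at a time.

```bash
python3 -m handwheel '[{"delta_pos":[1,0,0],"turn":[0,0,0]},{"delta_pos":[2,0,0],"turn":[0,0,0]},{"delta_pos":[2,0,0],"turn":[0,0,0]}]'
```

```text
time_s: 15.7
position: [0.6016, -0.1074, 0.061]
ee_rot: [2.968, 1.57, -1.653]
contact_force: [-4.3, 1.4, 5.2]
finger_gap: 0.0228
```

Contact: the force went from -4.9 to +5.2 N. Releasing and retreating.

```bash
python3 -m handwheel '[{"delta_pos":[0,0,0],"turn":[0,0,0]},{"delta_pos":[0,0,0],"turn":[0,0,0]},{"delta_pos":[0,0,0],"turn":[0,0,0]},{"delta_pos":[0,0,0],"turn":[0,0,0]},{"delta_pos":[0,0,0],"turn":[0,0,0]}]' 0.3 && python3 -m handwheel '[{"delta_pos":[-15,0,0],"turn":[0,0,0]},{"delta_pos":[-45,0,0],"turn":[0,0,0]},{"delta_pos":[-85,0,0],"turn":[0,0,0]},{"delta_pos":[-120,0,0],"turn":[0,0,0]},{"delta_pos":[-120,30,100],"turn":[0,0,0]},{"delta_pos":[-120,60,145],"turn":[0,0,0]},{"delta_pos":[-120,90,190],"turn":[0,0,0]},{"delta_pos":[-120,120,230],"turn":[0,0,0]},{"delta_pos":[-120,120,250],"turn":[0,0,0]},{"delta_pos":[-120,120,250],"turn":[0,0,0]},{"delta_pos":[-120,120,250],"turn":[0,0,0]},{"delta_pos":[-120,120,250],"turn":[0,0,0]}]'
python3 -c "
from h import *
f=grab_frame('scene');save(0,f,'b');g=grab_frame('top');save(0,g,'bt')
cv2.imwrite('pics/bc.png',np.hstack([cv2.resize(f['image'][190:290,205:305],None,fx=4,fy=4),cv2.resize(g['image'][90:190,310:410],None,fx=4,fy=4)])[:,:,::-1])
rect(g,(358,138),36,.052)
P=cloud(g)
for u,v in ((345,120),(375,118),(342,137),(374,137),(350,158),(375,157)): print((P[v,u]*1000).round(0))
"
```

```text
time_s: 16.2
position: [0.6014, -0.1073, 0.0597]
ee_rot: [2.752, 1.57, -1.869]
contact_force: [0.3, -0.3, 0.4]
finger_gap: 0.0598
time_s: 17.4
position: [0.4595, 0.1312, 0.1807]
ee_rot: [-2.29, 1.569, -0.626]
contact_force: [0.1, 0.3, 0.7]
finger_gap: 0.0599
  rect c=(592.2 -104.4) size 176.5 x 106.7 ang 5.2
[639. -70.  53.]
[ 644. -152.   52.]
[591. -60.  55.]
[ 589. -147.   53.]
[536. -81.  36.]
[ 534. -147.   48.]
```

View pics/bc.png

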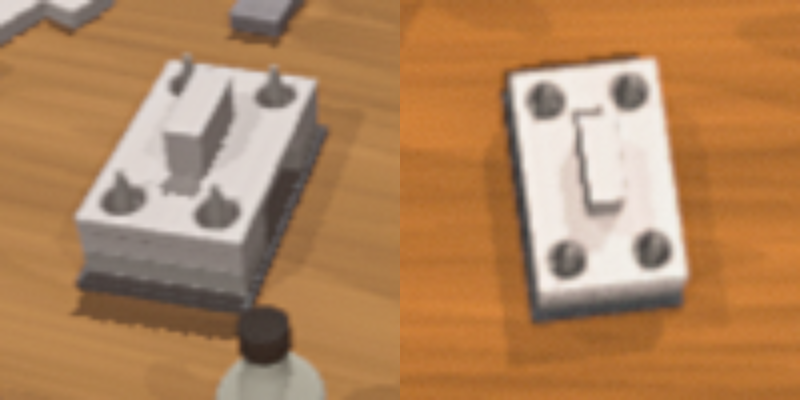

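Both views show all four posts through the top plate, block up and flush on the spacer. Plate top is at about 52–53 mm; the (350,158) reading of 36 mm is a hole edge. One last centre check from the four holes, at rest, then handing in.

Run:
```python
from h import *
g=grab_frame('top')
Q=plane(g,[(346.7,115.2),(367.5,112.7),(352,155),(373,152.5)],.052)*1000
m=Q.mean(0);d=Q[0]+Q[1]-Q[2]-Q[3]
print(m.round(1),'offset from stand',np.hypot(m[0]-599.7,m[1]+106.3).round(1),'yaw',np.degrees(np.arctan2(d[1],d[0])).round(1))
s=ctrl.get_state();print(s['time_s'],np.round(s['contact_force'],1),np.abs(s['joint_velocities']).max())
if np.hypot(m[0]-599.7,m[1]+106.3)<9: print(ctrl.finish_job())
```

```text
[ 599.6 -108.6   52. ] offset from stand 2.3 yaw 5.0
17.55 [ 0.  -0.2 -1.2] 0.006669528318044469
the job is handed in; nothing more can be done
None
```

The plate stack is built on the grey stand and handed in at about 17.6 s of the 64 s allowed. I lowered the four-hole H-plate over all four posts onto the bars. I then lowered the rectangular plate over the same posts with its block up, let go, and moved the gripper well clear. The two-hole H-plate and the pink stand were left alone.

**Final checks:**
- **Top plate position:** centre about 2.3 mm from the stand's centre, with yaw 5.0° against the stand's 5.2°.
- **Height:** most depth readings on the plate's upper face were 52–55 mm against the expected 52 mm, with one low outlier of 48 mm. Another reading of 36 mm appears to be a hole edge.
- **Contact:** pressing down showed about 5–6 N when each plate was seated, and about 0 N after release. Both views show all four posts through the holes.

**Checks that disagreed:**
- **Post tips:** reading the post tips by eye in the top view put the stand about 10 mm off. I discarded that because the bars and the other camera agreed with each other.
- **Stack outline:** in the last top view it measured about 8 mm from the stand's centre. That outline takes in the stack's sides, so I used the hole positions instead.

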